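# Sort the wheel-change odds and ends off the shelf

### The job

Sort the loose bits left from the wheel change: stand the three black wheel lock nuts upright in the white dish, lay the steel star bit flat on the bed of the open blue case (the empty half, not the foam-filled lid), and lay the yellow jack handle end flat in the red tray. The silver nut and the green grease tin are not part of this job: leave them standing where they are.

Things in the scene. Friction and masses are not known exactly. Their poses are not given: they have to be found in the camera images.
- nut_a: Black wheel lock nut, one of three alike and interchangeable, standing upright: round, 24 mm diameter, 34 mm tall, sides straight from 7 to 31 mm height, foot narrowed to 19 mm diameter, about 60 g. Loose. Origin: centre of the foot; z up along its axis.
- nut_b: Black wheel lock nut, one of three alike and interchangeable, standing upright: round, 24 mm diameter, 34 mm tall, sides straight from 7 to 31 mm height, foot narrowed to 19 mm diameter, about 60 g. Loose. Origin: centre of the foot; z up along its axis.
- nut_c: Black wheel lock nut, one of three alike and interchangeable, standing upright: round, 24 mm diameter, 34 mm tall, sides straight from 7 to 31 mm height, foot narrowed to 19 mm diameter, about 60 g. Loose. Origin: centre of the foot; z up along its axis.
- star_bit: Steel star bit lying flat, 70 mm long along its x, about 60 g: square shank 14 x 14 mm from x = -35 to +7 mm, then a 9 mm round shaft with a six-point star at the tip, x = +35 mm. Grip the shank across y near x = -10 mm (centre of mass). Loose. Origin: middle of its length, on its axis, 7 mm above what it lies on.
- handle_end: Yellow plastic jack handle end lying flat, with orange ribs, 74 mm long along its x axis, 26 mm high, 28 mm wide in y, with a collar 36 mm wide at its -x end (x = -37 to -25 mm), about 70 g. Loose. Origin: its centre (x, y), at half its height, 13 mm above what it lies on.
- silver_nut: Silver nut, same shape and size as the black ones (24 mm diameter, 34 mm tall). Leave it standing where it is. Origin: centre of its foot, z up.
- grease_tin: Round green grease tin with a brass-coloured lid, 54 mm diameter, 56 mm tall, about 250 g. Leave it standing where it is. Origin: centre of its underside, z up.
- dish: Round white ceramic dish, 140 mm across the rim, 20 mm tall, wall 5 mm, flat inner floor 6 mm above its underside and about 114 mm across; 0.5 kg, it stands loose. Origin: centre of its underside, z up.
- case: Blue hard case, opened flat, fixed. Origin: centre of the underside of its empty half, z up: 92 mm in x, 128 mm in y, 34 mm high, walls 4 mm (inside 84 x 120), grey-lined floor 4 mm above the underside; on its robot-side (-x) wall a black catch with a grey press button stands out 10 mm. The lid half, same size, joins its +x side (centre x = +96 mm), filled with knobbly grey foam.
- tray: Red steel tray, fixed in place, 92 mm in x by 128 mm in y, 30 mm high, walls 4 mm (inside 84 x 120 mm), floor 4 mm above the underside. Origin: centre of its underside, z up.
Things that resemble listed ones, but are neither listed nor needed, are in the scene too. Of the things that look like the handle_end, take the one that is farthest to the robot's right at the start. There is more than one size of the dish; the one meant has the size given above.

How it is judged:
At the end, for the whole second after the job is handed in: Black nuts upright (0.2 rad) on the dish floor, within 55 mm of its centre; star bit flat on the floor of the case's empty half, handle end flat on the tray floor (centres inside, level within 0.22 rad); all at rest. Silver nut within 20 mm, tin within 25 mm of its start, standing; dish level (horizontal distance between each of nut_a, nut_b, nut_c and dish below 0.055 m and z of nut_a in the frame of dish between 0.002 and 0.012 m and angle between each of nut_a, nut_b, nut_c's own z axis and vertical below 0.2 rad and linear speed of each of nut_a, nut_b, nut_c, star_bit, handle_end below 0.02 m/s and angular speed of each of nut_a, nut_b, nut_c, star_bit, handle_end below 0.3 rad/s and z of nut_b in the frame of dish between 0.002 and 0.012 m and z of nut_c in the frame of dish between 0.002 and 0.012 m and x of star_bit in the frame of case between -0.042 and 0.042 m and y of star_bit in the frame of case between -0.06 and 0.06 m and z of star_bit in the frame of case between 0.005 and 0.018 m and angle between each of star_bit, handle_end's own x axis and vertical above 1.35 rad and x of handle_end in the frame of tray between -0.042 and 0.042 m and y of handle_end in the frame of tray between -0.06 and 0.06 m and z of handle_end in the frame of tray between 0.005 and 0.026 m and distance of silver_nut from where it was at the start of the episode below 0.02 m and distance of grease_tin from where it was at the start of the episode below 0.025 m and angle between each of silver_nut, grease_tin's own z axis and vertical below 0.3 rad and angle between dish's own z axis and vertical below 0.1 rad); the robot touches nothing.
It fails at once if the silver nut is pushed away (20 mm) or tipped over (distance of silver_nut from where it was at the start of the episode above 0.02 m or angle between silver_nut's own z axis and vertical above 0.5 rad).
It fails at once if the grease tin is pushed away (25 mm) or tipped over (distance of grease_tin from where it was at the start of the episode above 0.025 m or angle between grease_tin's own z axis and vertical above 0.5 rad).
It also fails if it takes over 122 s, if anything falls off the work surface, if the arm or the gripper's body presses on something with over 40 N, if the wrist force passes 120 N, or if a joint passes its speed limit or range.

### The arm

A 7-joint arm with a two-finger parallel gripper is mounted at the origin on the work surface. World frame = base frame: x ahead of the robot, y to its left, z up, the work surface at z = 0. Lengths are in m, angles in rad, forces in N, time in s.
With the tool pointing down it reaches from about 0.425 to 0.875 m from the base axis. Payload 4.7 kg.
Tool frame: the origin (TCP) lies midway between the tips of the shut fingers; the grasp point (between the pads) lies 19 mm behind it (ctrl.grip_point_offset is the distance from the TCP to the grasp point, in m); z points along the fingers, y is the line along which they close (so a half turn about z gives the same grasp; the last joint's range is limited). The gripper opens to 87 mm and grips with 3 to 60 N. Pads are 19 mm wide; open, the fingers measure 117 mm over their backs; the gripper's body (75 mm by 190 mm) begins 51 mm behind the grasp point.
Start: joints at [1.298, 0.321, -0.07, 1.45, 0.023, 1.371, -0.057], TCP at [0.184, -0.623, 0.223] pointing down, gripper open.
Joint ranges: [-2.86, 2.86], [-0.3, 2.09], [-1.38, 1.24], [0.06, 2.45], [-1.56, 4.7], [0.09, 2.05], [-2.69, 2.69]. Speed limits (rad/s): [2.57, 2.57, 3.14, 3.14, 3.14, 3.14, 3.14].

### API

Orientations are given as a rotation vector (axis times angle).
In Python, from bench import ctrl gives the robot as it stands.
- The arm moves only by the tool move_arm, never from a script. Its argument "increments" is text: rows parted by semicolons, each of 7 numbers parted by spaces: the shift along the world's x, y, z in mm, then the turn, a rotation vector about the world's x, y, z in degrees, then the closure in counts, from 0 (fully open) to 255 (shut). A call has exactly 8 rows; each row shifts and turns the commanded pose from where the row before left it; what a row does not reach is not made up. A row lasts 1/12 s, in which the tool goes at most 41.7 mm and 7.16 degrees, less where a joint would pass 70% of its speed; a pose out of reach is approached as far as the arm can. A call with a gripper value outside its range is refused whole. The fingers move at their own pace and stop on an object; "grip_force" is the grip in N (left out, the last holds). Time passes only in rows, so rows that do not move let the fingers close, or fill a call up. It gives the time, the measured TCP pose, the force, the opening and the grip force at its end, in the units of the state.
- ctrl.get_state(): the state, without advancing time (a new reading comes with each control period).
- ctrl.get_image(name): name is "side" or "top" or "wrist"; returns a dict with "frame" (400x640x3 uint8, red, green, blue), "depth" (400x640 float32, m along the optical axis (not along the pixel's ray), 0 where there is no reading), "fx", "fy", "cx", "cy" (pixels), "k1" (the pictures are not rectified: a ray, as slopes to the right and down, at radius r is drawn at 1 + k1 r^2 times it, then the intrinsics apply), "position" and "orientation" of the camera in the world. Camera axes: x right, y down, z forward; pixel columns grow to the right and rows downward; lengths in m; the calibration is good to about 2 mm. A picture is of the moment at which its call begins.
- ctrl.close_job(): hands the job in; it is judged then, once.
Trained networks look in a picture, given as the dict that the camera call returned (one of the last four; its "shot" number tells which), for a name from the list of things; names that differ only in an ending like _2 or _b are one class to them, and where a whole thing is asked for, a point or a joint stands for the part that bears it (a point fixed in the world has none). Each returns a list of dicts, best first, with "score" (0 to 1); they miss things now and then, are a little off and sometimes report something else, mostly with a low value. They report only what shows in the picture. A call takes as long as a camera call. They do not tell look-alikes from the thing itself.
- ctrl.find_in(target, picture): "centre" ([x, y, z] in m, in world coordinates, good to about 4 mm: the middle of the surface that is visible of it).
- ctrl.silhouettes(target, picture): "region" (400x640 bool, what is visible of it).
The state is a dict: "time": time; "joint_positions": joint angles; "qd": joint speeds; "joint_torque": joint torques, N m; "position": TCP position; "tool_rot": TCP orientation; "ft_force": force on the tool from outside, world axes, zero at the start; "torque": the same for the moment, N m; "grip_width": opening from 0.0 (shut) to 1.0 (fully open); "grip_force": force on a finger pad.
Only numpy, scipy, OpenCV 4.12 (cv2) and the standard library are available. Lean on these libraries where they do the work, as an engineer would, in place of code of your own. Each camera call takes 0.05 s, during which the arm holds its last target. There are 200 camera calls.

## Working session

There is one attempt and no reset: what is moved stays moved. The work goes in short steps, Python scripts to look and compute and a tool call to move; the robot and the scene stay as the last step left them, time stands still between calls to the robot, and variables do not carry over. Pictures are saved under pics/ and viewed, at most 14 in all, crops included, and the job is handed in when it is done.

Besides the shell and the picture viewer there is one more tool, called after "Call:" by a JSON object that holds its "op" and its "data". move_arm: Moves the arm, as the interface text tells. Its arguments: {"type":"object","properties":{"increments":{"type":"string"},"grip_force":{"type":"number"}},"required":["increments"]}

```bash
ls; mkdir -p pics; cat > h.py <<'E'
import numpy as np, cv2
from scipy.spatial.transform import Rotation as R
from bench import ctrl
def save(im,n): cv2.imwrite('pics/'+n+'.png',im['frame'][:,:,::-1])
def Rm(o):
    o=np.array(o,float)
    return o if o.shape==(3,3) else (R.from_rotvec(o) if o.size==3 else R.from_quat(o)).as_matrix()
def cloud(im):
    v,u=np.mgrid[0:400,0:640]
    K=np.array([[im['fx'],0,im['cx']],[0,im['fy'],im['cy']],[0,0,1]])
    x=(u-im['cx'])/im['fx'];y=(v-im['cy'])/im['fy'];a,b=x.copy(),y.copy()
    for _ in range(8):
        s=1+im['k1']*(a*a+b*b);a=x/s;b=y/s
    d=im['depth'];P=np.stack([a*d,b*d,d],-1)
    W=P@Rm(im['orientation']).T+np.array(im['position']);W[d==0]=np.nan
    return W
E
python3 - <<'E'
from h import *
for c in ['top','side']:
    im=ctrl.get_image(c);save(im,c+'0')
    print(c,im['position'],im['orientation'])
    W=cloud(im)
    for t in ['nut_a','star_bit','handle_end','silver_nut','grease_tin','dish','case','tray']:
        for r in ctrl.find_in(t,im): print(t,np.round(r['centre'],3),round(r['score'],2))
s=ctrl.get_state();print(s)
E
```

```text
pics
top [ 0.36503314 -0.0137879   1.0992621 ] [-2.14483398  2.11894209 -0.17581243]
nut_a [0.433 0.214 0.034] 0.58
nut_a [ 0.435 -0.221  0.031] 0.41
star_bit [0.44  0.082 0.017] 0.65
handle_end [0.64  0.21  0.025] 0.77
handle_end [0.399 0.303 0.023] 0.53
silver_nut [0.512 0.136 0.022] 0.45
silver_nut [0.525 0.001 0.034] 0.42
grease_tin [ 0.513 -0.148  0.056] 0.85
dish [ 0.562 -0.338  0.007] 0.79
dish [ 0.723 -0.354  0.006] 0.7
dish [ 0.355 -0.413  0.01 ] 0.6
case [0.702 0.004 0.025] 0.66
tray [0.556 0.364 0.003] 0.7
side [-0.00575167 -0.56690375  0.60789342] [-2.07335287  0.84140174 -0.41106652]
nut_a [ 0.432 -0.229  0.027] 0.56
nut_a [ 0.428 -0.072  0.026] 0.5
star_bit [0.696 0.002 0.029] 0.22
handle_end [0.515 0.126 0.024] 0.66
handle_end [0.636 0.207 0.021] 0.6
handle_end [0.385 0.291 0.024] 0.58
silver_nut [ 0.521 -0.001  0.023] 0.71
grease_tin [ 0.506 -0.165  0.051] 0.59
dish [ 0.721 -0.355  0.005] 0.92
dish [ 0.368 -0.395  0.01 ] 0.64
dish [ 0.566 -0.333  0.011] 0.61
case [ 0.697 -0.     0.028] 0.77
tray [0.558 0.36  0.014] 0.55
tray [0.44  0.074 0.011] 0.34
{'time': 0.9, 'joint_positions': array([ 1.29809384,  0.32099184, -0.07007221,  1.45046155,  0.0226098 ,
        1.37078718, -0.05690167]), 'qd': array([ 4.24510695e-04, -2.82244068e-04, -1.20982185e-04,  1.59145918e-03,
       -1.02256039e-05,  2.57023547e-05,  1.07130440e-03]), 'joint_torque': array([ 6.84521765e-04, -4.91092801e+01, -4.03001374e-01, -3.12776220e+01,
       -6.39193109e-02,  3.34576343e-02,  3.01186139e-05]), 'position': array([ 0.18384536, -0.62350403,  0.22261095]), 'tool_rot': array([ 3.10920239e+00,  4.48932493e-01, -6.13596068e-05]), 'ft_force': array([ 0.92150475,  0.83876414, -0.41881986]), 'torque': array([ 0.03462559, -0.00253963,  0.00036069]), 'grip_force': 0.0, 'grip_width': 0.9984518742657883}
```

View pics/top0.png

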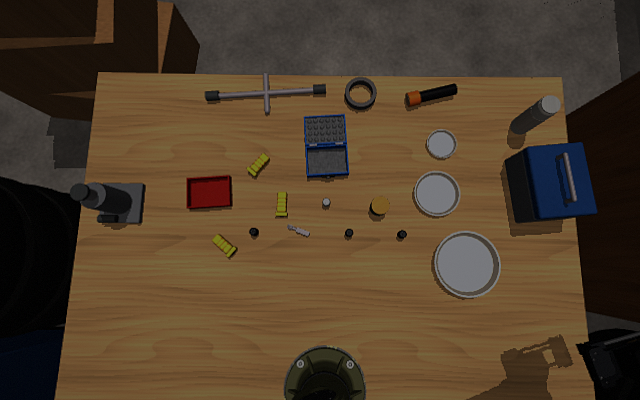

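View pics/side0.png

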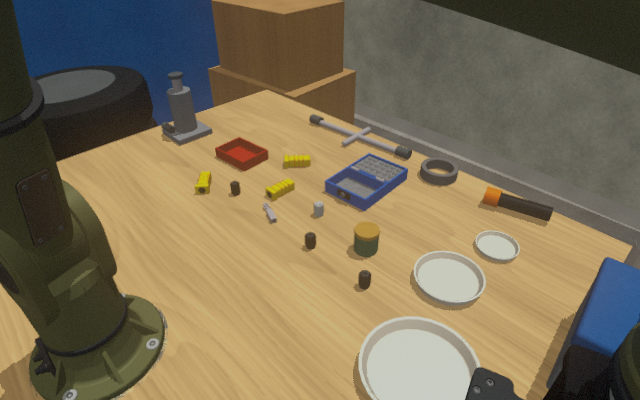

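The top view shows black nuts at (254,232), (349,233) and (402,235), and the silver nut at (326,202). The star bit is at (299,230). The rightmost yellow piece is at (282,204). The dishes are at (467,264), (437,193) and (441,144), and the middle one is probably the 140 mm one. The tray is at (209,192), and the case's empty half is at (327,162). Next I'll measure.

```bash
python3 - <<'E'
from h import *
im=ctrl.get_image('top');W=cloud(im);f=im['frame'].astype(int)
np.savez('top0.npz',W=W,f=f)
print(im['fx'],im['k1'])
def box(u,v,s,zlo): 
    w=np.zeros((400,640),bool);w[v-s:v+s+1,u-s:u+s+1]=1
    return w&(W[...,2]>zlo)
for n,u,v,s in [('n1',254,232,8),('n2',349,233,8),('n3',402,235,8),('silver',326,202,8),('tin',380,205,14)]:
    m=box(u,v,s,.008);P=W[m];zt=np.nanpercentile(P[:,2],90);T=P[P[:,2]>zt-.006]
    print(n,len(T),np.round(T.mean(0),4),np.round(np.ptp(T,axis=0),3))
for n,u,v,s in [('star',299,230,14),('handle',282,204,16),('hl',258,165,16),('hr',224,246,16)]:
    m=box(u,v,s,.006);P=W[m];c,(w,h),a=cv2.minAreaRect((P[:,:2]*1000).astype(np.float32))
    b=cv2.boxPoints((c,(w,h),a))
    print(n,len(P),np.round(c),round(w),round(h),round(a),np.round(b).tolist(),round(np.nanpercentile(P[:,2],95),3))
for n,u,v,s in [('big',467,264,40),('mid',437,193,28),('small',441,144,20)]:
    m=box(u,v,s,.014 if n=='mid' else .010);P=W[m];(c,r)=cv2.minEnclosingCircle((P[:,:2]*1000).astype(np.float32));print(n,np.round(c),r)
for n,u,v,s in [('tray',209,192,26)]:
    P=W[box(u,v,s,.02)];print(n,cv2.minAreaRect((P[:,:2]*1000).astype(np.float32)))
blue=(f[...,2]>f[...,0]+40)&(abs(np.mgrid[0:400,0:640][1]-327)<30)&(np.mgrid[0:400,0:640][0]<190)&(W[...,2]>.02)
print('case',cv2.minAreaRect((W[blue][:,:2]*1000).astype(np.float32)))
big=cv2.resize(im['frame'][130:260,200:420,::-1],None,fx=3.6,fy=3.6,interpolation=cv2.INTER_CUBIC)
cv2.imwrite('pics/crop.png',np.clip(big*1.6,0,255).astype(np.uint8))
E
```

```text
361.8329269131134 0.023659744311144898
n1 47 [0.4377 0.2174 0.0339] [0.021 0.019 0.009]
n2 42 [ 0.4383 -0.0638  0.0338] [0.021 0.021 0.007]
n3 46 [ 0.4363 -0.2201  0.0338] [0.018 0.024 0.008]
silver 42 [0.5287 0.0048 0.0338] [0.018 0.021 0.007]
tin 249 [ 0.5168 -0.1531  0.0561] [0.051 0.052 0.009]
star 110 [452.  86.] 102 32 64 [[416.0, 47.0], [445.0, 33.0], [489.0, 125.0], [460.0, 139.0]] 0.017
handle 255 [520. 137.] 54 76 65 [[474.0, 128.0], [544.0, 97.0], [566.0, 146.0], [497.0, 178.0]] 0.03
hl 263 [642. 210.] 45 79 38 [[600.0, 227.0], [649.0, 165.0], [684.0, 193.0], [635.0, 255.0]] 0.029
hr 279 [394. 308.] 75 41 54 [[356.0, 290.0], [389.0, 265.0], [433.0, 326.0], [400.0, 350.0]] 0.029
big [ 354. -407.] 96.55839538574219
mid [ 562. -329.] 69.12509155273438
small [ 720. -351.] 48.233699798583984
tray ((556.468994140625, 359.6077575683594), (92.17652893066406, 131.08612060546875), 4.622781276702881)
case ((706.2886962890625, 7.7864990234375), (189.62168884277344, 127.36969757080078), 4.374492168426514)
```

View pics/crop.png

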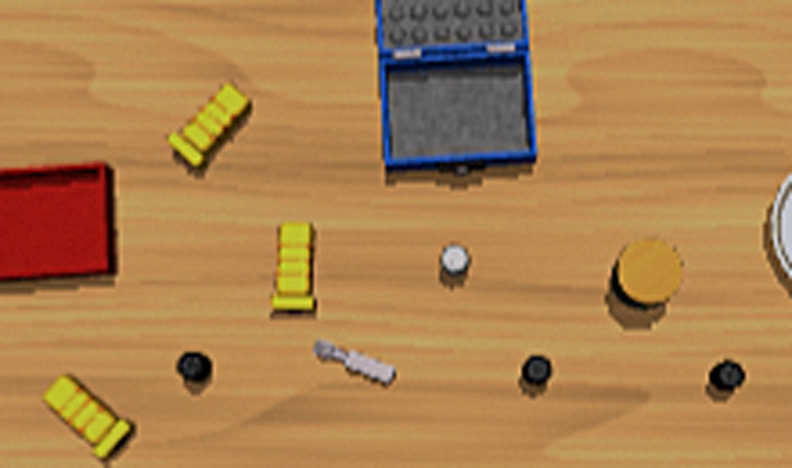

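The crop shows the star bit running from its tip at (320,347) to its shank at (392,377). The handle's collar is at (293,303), with the far end at (296,225). I'll get both poses from colour masks on known height planes, then move.

```bash
cat >> h.py <<'E'
def plane(im,pts,z):
    "pixels (N,2) -> world xy at height z"
    K=np.array([[im['fx'],0,im['cx']],[0,im['fy'],im['cy']],[0,0,1]])
    p=np.array(pts,float);x=np.stack([(p[:,0]-im['cx'])/im['fx'],(p[:,1]-im['cy'])/im['fy']],1);a=x.copy()
    for _ in range(8): a=x/(1+im['k1']*(a**2).sum(1,keepdims=True))
    d=np.c_[a,np.ones(len(a))]@Rm(im['orientation']).T;o=np.array(im['position'])
    return (o+d*((z-o[2])/d[:,2:3]))[:,:2]
def rect(P): 
    c,(w,h),a=cv2.minAreaRect((P*1000).astype(np.float32));
    if w<h: w,h,a=h,w,a+90
    return np.round(c,1),round(w,1),round(h,1),'long axis deg',round((a+90)%180-90,1)
E
python3 - <<'E'
from h import *
im=ctrl.get_image('top');f=im['frame'].astype(int);V,U=np.mgrid[0:400,0:640]
def near(u,v,s): return (abs(U-u)<=s)&(abs(V-v)<=s)
y=near(282,204,17)&(f[...,0]-f[...,2]>70)&(f[...,2]<0.3*f[...,0])&(f[...,1]>.72*f[...,0])
st=near(299,230,14)&(f.max(-1)-f.min(-1)<45)&(f.max(-1)>75)
for n,m,z in [('h',y,.026),('s',st,.012)]:
    P=plane(im,np.c_[U[m],V[m]],z);print(n,m.sum(),rect(P),np.round(P.mean(0)*1000))
for u,v,z in [(282,214,.026),(282,196,.026),(290,227,.012),(307,233,.012),(254,231,.034),(349,232,.034),(402,234,.034)]:print(u,v,np.round(plane(im,[[u,v]],z)*1000))
E
```

```text
h 210 (array([523.2, 140. ]), 69.7, 33.0, 'long axis deg', 0.7) [521. 139.]
s 95 (array([447.1,  88.6]), 69.5, 14.3, 'long axis deg', 70.3) [446.  86.]
282 214 [[491. 135.]]
282 196 [[546. 137.]]
290 227 [[454. 112.]]
307 233 [[437.  60.]]
254 231 [[439. 214.]]
349 232 [[440. -65.]]
402 234 [[ 436. -220.]]
```

Call:
{"op": "move_arm", "data": {"increments": "20 33 0 0 0 -2 80;20 33 0 0 0 -2 80;20 33 0 0 0 -2 80;20 33 0 0 0 -2 80;20 33 0 0 0 -2 80;20 33 0 0 0 -2 80;20 33 -10 0 0 -2 80;20 33 -10 0 0 -2 80", "grip_force": 20}}

```text
time: 1.67
position: [0.3449, -0.3582, 0.2033]
tool_rot: [3.139, 0.009, 0.002]
ft_force: [0.9, -0.9, 0.2]
grip_width: 0.69
grip_force: 0.0
```

Call:
{"op": "move_arm", "data": {"increments": "18 28 -16 0 0 -0.4 80;18 28 -16 0 0 0 80;18 28 -16 0 0 0 80;19 28 -16 0 0 0 80;19 28 -16 0 0 0 80;0 0 0 0 0 0 80;0 0 0 0 0 0 80;0 0 0 0 0 0 80"}}

```text
time: 2.33
position: [0.4357, -0.2201, 0.1228]
tool_rot: [3.141, 0.001, -0.0]
ft_force: [-0.3, -0.6, -0.5]
grip_width: 0.688
grip_force: 0.0
```

```bash
python3 - <<'E'
from h import *
im=ctrl.get_image('wrist');save(im,'w1');s=ctrl.get_state();print(s['position'],s['tool_rot'],im['position'])
W=cloud(im);m=(W[...,2]>.025)&(W[...,2]<.04)&(np.hypot(W[...,0]-.436,W[...,1]+.22)<.03);P=W[m];print(m.sum(),np.nanmedian(P,axis=0),P.min(0),P.max(0))
E
```

```text
[ 0.43556556 -0.22084551  0.1230688 ] [ 3.14052898e+00 -1.73550621e-03  5.39634929e-04] [ 0.50589576 -0.21968827  0.28625479]
580 [ 0.43541902 -0.22192658  0.03521858] [ 0.42290734 -0.23360476  0.02530609] [ 0.44542079 -0.21042833  0.03779932]
```

View pics/w1.png

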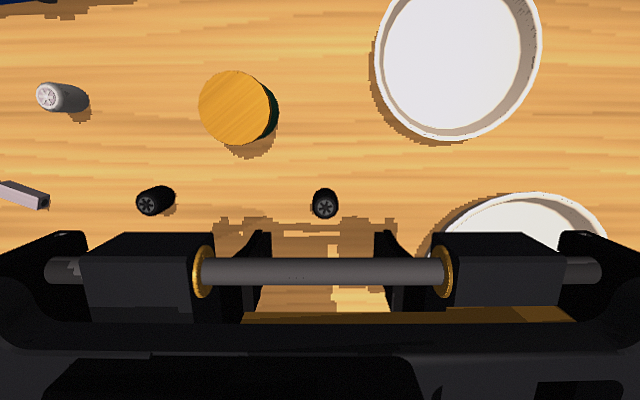

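The nut shows at (325,203) between the fingers, and its position agrees to about 1 mm. I'll go down and grip.

Call:
{"op": "move_arm", "data": {"increments": "0 0 -30 0 0 0 80;0 0 -30 0 0 0 80;0 0 -25 0 0 0 80;0 0 -20 0 0 0 80;0 0 -10 0 0 0 80;0 0 -4 0 0 0 80;0 0 0 0 0 0 80;0 0 0 0 0 0 255"}}

```text
time: 3.05
position: [0.4366, -0.2205, 0.0047]
tool_rot: [3.14, -0.001, 0.003]
ft_force: [0.5, -0.7, 0.5]
grip_width: 0.662
grip_force: 0.0
```

Call:
{"op": "move_arm", "data": {"increments": "0 0 0 0 0 0 255;0 0 0 0 0 0 255;0 0 0 0 0 0 255;0 0 0 0 0 0 255;0 0 0 0 0 0 255;0 0 15 0 0 0 255;0 0 30 0 0 0 255;0 0 30 0 0 0 255"}}

```text
time: 3.72
position: [0.4346, -0.2186, 0.0783]
tool_rot: [-3.14, -0.002, 0.005]
ft_force: [0.8, -0.9, -0.4]
grip_width: 0.27
grip_force: 20.0
```

Call:
{"op": "move_arm", "data": {"increments": "10 -7 20 0 0 0 255;25 -18 10 0 0 0 255;25 -18 0 0 0 0 255;25 -18 0 0 0 0 255;25 -18 0 0 0 0 255;25 -18 0 0 0 0 255;14 -8 0 0 0 0 255;10 -6 0 0 0 0 255"}}

```text
time: 4.38
position: [0.596, -0.3317, 0.1077]
tool_rot: [-3.141, 0.0, 0.0]
ft_force: [-0.5, 0.3, -0.6]
grip_width: 0.267
grip_force: 20.0
```

```bash
python3 - <<'E'
from h import *
for c in ['wrist','side']:
    im=ctrl.get_image(c);save(im,c+'2')
    W=cloud(im);m=(W[...,2]>.016)&(W[...,2]<.023)&(abs(np.hypot(W[...,0]-.562,W[...,1]+.331)-.068)<.015)
    P=W[m][:,:2];A=np.c_[2*P,np.ones(len(P))];s=np.linalg.lstsq(A,(P**2).sum(1),rcond=None)[0]
    print(c,m.sum(),s[:2],np.sqrt(s[2]+s[0]**2+s[1]**2))
s=ctrl.get_state();print(s['position'],s['grip_width'])
E
```

```text
wrist 1942 [ 0.56000836 -0.33108249] 0.06550976300876397
side 568 [ 0.55877236 -0.33261813] 0.06618960358518977
[ 0.59579982 -0.33109776  0.10759951] 0.27057272275416744
```

Call:
{"op": "move_arm", "data": {"increments": "-3 0 -20 0 0 0 255;0 0 -30 0 0 0 255;0 0 -25 0 0 0 255;0 0 -12 0 0 0 255;0 0 -5 0 0 0 255;0 0 -4 0 0 0 255;0 0 0 0 0 0 255;0 0 0 0 0 0 255"}}

```text
time: 5.15
position: [0.5927, -0.3307, 0.0143]
tool_rot: [3.14, 0.001, 0.003]
ft_force: [0.0, 0.7, 1.4]
grip_width: 0.268
grip_force: 20.0
```

Call:
{"op": "move_arm", "data": {"increments": "0 0 0 0 0 0 140;0 0 0 0 0 0 140;0 0 0 0 0 0 140;0 0 10 0 0 0 140;0 0 20 0 0 0 140;0 0 30 0 0 0 140;0 0 30 0 0 0 80;0 0 0 0 0 0 80"}}

```text
time: 5.82
position: [0.596, -0.3322, 0.1108]
tool_rot: [3.136, 0.001, 0.016]
ft_force: [1.5, -0.8, 1.4]
grip_width: 0.534
grip_force: 0.0
```

```bash
python3 - <<'E'
from h import *
im=ctrl.get_image('wrist');save(im,'w3');s=ctrl.get_state();print(s['position'],s['grip_width'])
W=cloud(im);m=(W[...,2]>.034)&(W[...,2]<.05)&(np.hypot(W[...,0]-.592,W[...,1]+.331)<.03);P=W[m];print(m.sum(),np.nanmedian(P,axis=0))
E
```

```text
[ 0.59483144 -0.33168989  0.10797365] 0.5700540266934789
636 [ 0.59220212 -0.33019942  0.04134142]
```

View pics/w3.png

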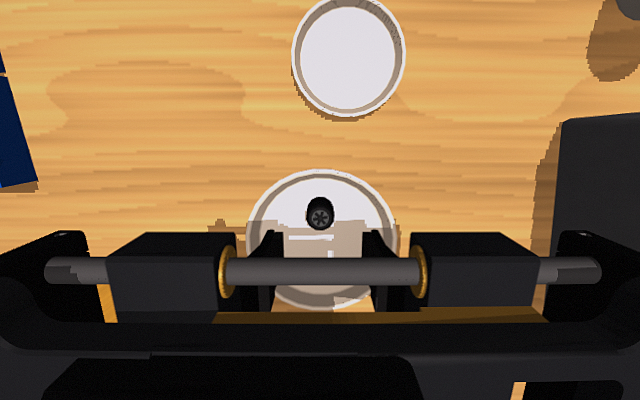

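The nut stands in the dish at (592,-330) mm. Next nut.

Call:
{"op": "move_arm", "data": {"increments": "-15 27 2 0 0 0 80;-20 34 0 0 0 0 80;-20 34 0 0 0 0 80;-20 34 0 0 0 0 80;-20 34 0 0 0 0 80;-20 34 0 0 0 0 80;-20 34 0 0 0 0 80;-15 27 0 0 0 0 80"}}

```text
time: 6.53
position: [0.4394, -0.07, 0.1039]
tool_rot: [-3.142, -0.003, 0.003]
ft_force: [0.2, 0.4, 0.4]
grip_width: 0.684
grip_force: 0.0
```

Call:
{"op": "move_arm", "data": {"increments": "-4 9 0 0 0 0 80;0 0 -10 0 0 0 80;0 0 -20 0 0 0 80;0 0 -5 0 0 0 80;0 0 0 0 0 0 80;0 0 0 0 0 0 80;0 0 0 0 0 0 80;0 0 0 0 0 0 80"}}

```text
time: 7.2
position: [0.4386, -0.064, 0.0702]
tool_rot: [3.141, -0.0, 0.002]
ft_force: [-0.2, 0.5, 0.0]
grip_width: 0.685
grip_force: 0.0
```

```bash
cat >> h.py <<'E'
def top_of(name,x,y,zlo,zhi,r=.03):
    im=ctrl.get_image('wrist');save(im,name);s=ctrl.get_state();print('tcp',np.round(s['position']*1000,1),np.round(s['tool_rot'],3),round(s['grip_width'],3),np.round(s['ft_force'],1))
    W=cloud(im);P=W[(W[...,2]>zlo)&(W[...,2]<zhi)&(np.hypot(W[...,0]-x,W[...,1]-y)<r)];print(len(P),np.round(np.nanmedian(P,axis=0)*1000,1) if len(P) else '')
    return im,W
E
python3 -c "
from h import *
top_of('w4',.439,-.064,.028,.04)"
```

```text
tcp [438.5 -63.9  70.2] [3.141e+00 0.000e+00 2.000e-03] 0.689 [ 0.1 -0.3  0.7]
850 [438.1 -65.3  35.3]
```

Call:
{"op": "move_arm", "data": {"increments": "0 -1 -30 0 0 0 80;0 0 -25 0 0 0 80;0 0 -10 0 0 0 80;0 0 0 0 0 0 80;0 0 0 0 0 0 255;0 0 0 0 0 0 255;0 0 0 0 0 0 255;0 0 0 0 0 0 255"}}

```text
time: 7.92
position: [0.4389, -0.0647, 0.0058]
tool_rot: [3.141, 0.001, 0.003]
ft_force: [0.3, -0.2, -0.4]
grip_width: 0.468
grip_force: 0.0
```

Call:
{"op": "move_arm", "data": {"increments": "0 0 0 0 0 0 255;0 0 0 0 0 0 255;0 0 10 0 0 0 255;0 0 30 0 0 0 255;0 0 35 0 0 0 255;0 0 35 0 0 0 255;0 0 0 0 0 0 255;0 0 0 0 0 0 255"}}

```text
time: 8.58
position: [0.4396, -0.0648, 0.1172]
tool_rot: [3.139, 0.001, 0.008]
ft_force: [0.1, 0.4, -0.8]
grip_width: 0.269
grip_force: 20.0
```

Call:
{"op": "move_arm", "data": {"increments": "9 -20 0 0 0 0 255;15 -34 0 0 0 0 255;17 -36 0 0 0 0 255;17 -36 0 0 0 0 255;17 -36 0 0 0 0 255;17 -36 0 0 0 0 255;15 -34 0 0 0 0 255;9 -20 0 0 0 0 255"}}

```text
time: 9.25
position: [0.553, -0.3209, 0.1122]
tool_rot: [3.141, -0.005, -0.004]
ft_force: [0.0, -1.1, -0.1]
grip_width: 0.268
grip_force: 20.0
```

Call:
{"op": "move_arm", "data": {"increments": "4 -14 0 0 0 0 255;0 0 -20 0 0 0 255;0 0 -20 0 0 0 255;0 0 0 0 0 0 255;0 0 0 0 0 0 255;0 0 0 0 0 0 255;0 0 0 0 0 0 255;0 0 0 0 0 0 255"}}

```text
time: 9.92
position: [0.5586, -0.3306, 0.076]
tool_rot: [3.14, 0.001, 0.003]
ft_force: [0.3, -1.2, -0.6]
grip_width: 0.267
grip_force: 20.0
```

Call:
{"op": "move_arm", "data": {"increments": "0 0 -30 0 0 0 255;0 0 -20 0 0 0 255;0 0 -9 0 0 0 255;0 0 -4 0 0 0 255;0 0 0 0 0 0 255;0 0 0 0 0 0 255;0 0 0 0 0 0 140;0 0 0 0 0 0 140"}}

```text
time: 10.58
position: [0.5585, -0.3308, 0.0123]
tool_rot: [3.141, 0.001, 0.002]
ft_force: [-0.2, -0.1, 0.3]
grip_width: 0.346
grip_force: 0.0
```

Call:
{"op": "move_arm", "data": {"increments": "0 0 0 0 0 0 140;0 0 0 0 0 0 140;0 0 10 0 0 0 140;0 0 20 0 0 0 140;0 0 35 0 0 0 140;0 0 35 0 0 0 80;0 0 0 0 0 0 80;0 0 0 0 0 0 80"}}

```text
time: 11.25
position: [0.5599, -0.3314, 0.1155]
tool_rot: [3.138, 0.001, 0.009]
ft_force: [0.4, 0.0, -0.6]
grip_width: 0.596
grip_force: 0.0
```

```bash
python3 -c "
from h import *
im,W=top_of('w5',.558,-.331,.034,.05,.015)"
```

```text
tcp [ 558.4 -330.8  113.1] [3.14e+00 1.00e-03 3.00e-03] 0.633 [-0.2  0.2 -0.3]
612 [ 558.7 -330.1   41.4]
```

Call:
{"op": "move_arm", "data": {"increments": "-4 20 0 0 0 0 80;-8 36 0 0 0 0 80;-8 37 0 0 0 0 80;-8 37 0 0 0 0 80;-8 37 0 0 0 0 80;-8 37 0 0 0 0 80;-8 37 0 0 0 0 80;-8 37 0 0 0 0 80"}}

```text
time: 11.97
position: [0.4959, -0.0509, 0.1103]
tool_rot: [-3.141, -0.0, 0.004]
ft_force: [0.7, 1.1, -0.0]
grip_width: 0.686
grip_force: 0.0
```

Call:
{"op": "move_arm", "data": {"increments": "-8 37 0 0 0 0 80;-8 37 0 0 0 0 80;-8 37 0 0 0 0 80;-8 37 0 0 0 0 80;-8 37 -5 0 0 0 80;-8 37 -10 0 0 0 80;-8 37 -10 0 0 0 80;-4 10 -10 0 0 0 80"}}

```text
time: 12.63
position: [0.4349, 0.2227, 0.0759]
tool_rot: [-3.138, -0.012, 0.002]
ft_force: [-0.9, 0.2, 0.2]
grip_width: 0.687
grip_force: 0.0
```

```bash
python3 -c "
from h import *
im,W=top_of('w6',.438,.216,.028,.04)"
```

```text
tcp [433.2 221.7  73.8] [-3.14  -0.014  0.008] 0.688 [-1.8  1.  -0.1]
820 [437.4 217.7  35.3]
```

Call:
{"op": "move_arm", "data": {"increments": "0 0 0 0 0 0 80;0 0 0 0 0 0 80;0 0 0 0 0 0 80;0 0 0 0 0 0 80;0 0 0 0 0 0 80;0 0 0 0 0 0 80;0 0 0 0 0 0 80;0 0 0 0 0 0 80"}}

```text
time: 13.35
position: [0.4381, 0.2162, 0.0767]
tool_rot: [3.141, -0.0, 0.0]
ft_force: [0.1, 0.5, 0.5]
grip_width: 0.684
grip_force: 0.0
```

```bash
python3 -c "
from h import *
im,W=top_of('w7',.438,.216,.028,.04);print(ctrl.get_state()['joint_positions'])"
```

```text
tcp [438.  216.3  76.7] [3.141 0.    0.   ] 0.688 [ 0.1 -0.8  0.8]
804 [437.4 217.7  35.3]
[ 0.23478973  0.17742572 -0.7979264   1.9897776   0.14801452  1.03203266
 -2.20214385]
```

Call:
{"op": "move_arm", "data": {"increments": "0 1 -30 0 0 0 80;0 0 -25 0 0 0 80;0 0 -12 0 0 0 80;0 0 -4 0 0 0 80;0 0 0 0 0 0 80;0 0 0 0 0 0 255;0 0 0 0 0 0 255;0 0 0 0 0 0 255"}}

```text
time: 14.07
position: [0.4389, 0.2179, 0.0068]
tool_rot: [-3.141, -0.001, -0.003]
ft_force: [-0.0, -0.4, 0.1]
grip_width: 0.537
grip_force: 0.0
```

Call:
{"op": "move_arm", "data": {"increments": "0 0 0 0 0 0 255;0 0 0 0 0 0 255;0 0 0 0 0 0 255;0 0 10 0 0 0 255;0 0 30 0 0 0 255;0 0 35 0 0 0 255;0 0 35 0 0 0 255;0 0 0 0 0 0 255"}}

```text
time: 14.73
position: [0.4419, 0.2201, 0.1226]
tool_rot: [-3.139, -0.002, -0.018]
ft_force: [1.0, 0.7, -0.3]
grip_width: 0.264
grip_force: 20.0
```

Call:
{"op": "move_arm", "data": {"increments": "3 -18 0 0 0 0 255;6 -35 0 0 0 0 255;6 -36 0 0 0 0 255;6 -36 0 0 0 0 255;6 -36 0 0 0 0 255;6 -36 0 0 0 0 255;6 -36 0 0 0 0 255;6 -36 0 0 0 0 255"}}

```text
time: 15.4
position: [0.4827, -0.0532, 0.116]
tool_rot: [3.141, 0.001, 0.001]
ft_force: [1.1, 0.1, 0.0]
grip_width: 0.27
grip_force: 20.0
```

Call:
{"op": "move_arm", "data": {"increments": "6 -36 0 0 0 0 255;6 -36 0 0 0 0 255;6 -36 0 0 0 0 255;6 -36 0 0 0 0 255;6 -36 0 0 0 0 255;6 -36 0 0 0 0 255;6 -36 0 0 0 0 255;1 -25 0 0 0 0 255"}}

```text
time: 16.07
position: [0.5257, -0.3324, 0.1156]
tool_rot: [3.14, -0.003, 0.001]
ft_force: [0.1, 0.1, -0.5]
grip_width: 0.269
grip_force: 20.0
```

Call:
{"op": "move_arm", "data": {"increments": "0 -2 -10 0 0 0 255;0 0 -15 0 0 0 255;0 0 -15 0 0 0 255;0 0 0 0 0 0 255;0 0 0 0 0 0 255;0 0 0 0 0 0 255;0 0 0 0 0 0 255;0 0 0 0 0 0 255"}}

```text
time: 16.73
position: [0.5266, -0.3306, 0.0768]
tool_rot: [3.14, 0.001, 0.002]
ft_force: [0.2, -0.1, -0.8]
grip_width: 0.269
grip_force: 20.0
```

```bash
python3 -c "
from h import *
im,W=top_of('w8',.592,-.331,.036,.05,.02)"
```

```text
tcp [ 526.5 -330.6   76.7] [3.141e+00 1.000e-03 2.000e-03] 0.268 [-0.5  0.2 -0. ]
1021 [ 591.  -329.9   41.3]
```

Call:
{"op": "move_arm", "data": {"increments": "-1 0 -30 0 0 0 255;0 0 -20 0 0 0 255;0 0 -10 0 0 0 255;0 0 -4 0 0 0 255;0 0 0 0 0 0 255;0 0 0 0 0 0 255;0 0 0 0 0 0 140;0 0 0 0 0 0 140"}}

```text
time: 17.45
position: [0.5256, -0.3308, 0.0126]
tool_rot: [3.14, 0.001, 0.002]
ft_force: [-0.3, 0.2, 0.4]
grip_width: 0.347
grip_force: 0.0
```

Call:
{"op": "move_arm", "data": {"increments": "0 0 0 0 0 0 140;0 0 0 0 0 0 140;0 0 10 0 0 0 140;0 0 20 0 0 0 140;0 0 35 0 0 0 140;0 0 35 0 0 0 80;0 0 0 0 0 0 80;0 0 0 0 0 0 80"}}

```text
time: 18.12
position: [0.5268, -0.3315, 0.1153]
tool_rot: [3.138, 0.001, 0.008]
ft_force: [-0.1, 0.5, -0.6]
grip_width: 0.599
grip_force: 0.0
```

```bash
python3 -c "
from h import *
im,W=top_of('w9',.525,-.331,.036,.05,.015)
for x in (.558,.592):
  P=W[(W[...,2]>.036)&(W[...,2]<.05)&(np.hypot(W[...,0]-x,W[...,1]+.331)<.016)];print(len(P),np.median(P,axis=0))
im=ctrl.get_image('side');cv2.imwrite('pics/side9.png',cv2.resize(im['frame'][180:400,300:600,::-1],None,fx=2.6,fy=2.6))
im=ctrl.get_image('top');save(im,'top9')
"
```

```text
tcp [ 525.4 -330.8  113.1] [3.14e+00 1.00e-03 3.00e-03] 0.627 [-0.2  0.3  0.8]
608 [ 524.3 -330.2   41.2]
655 [ 0.55784144 -0.33016214  0.04135244]
711 [ 0.59120012 -0.3301555   0.04136553]
```

View pics/side9.png

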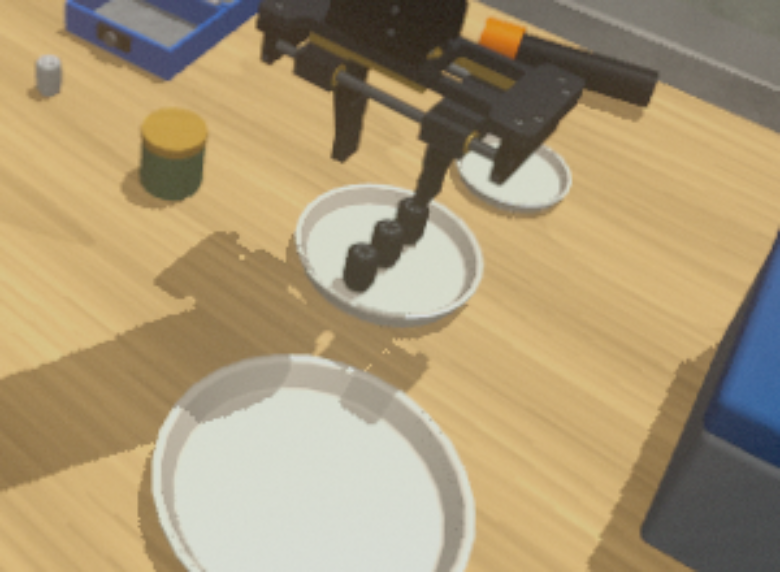

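All three nuts stand in a row in the dish. Next is the star bit: go above it and turn by +70°.

Call:
{"op": "move_arm", "data": {"increments": "-3 17 0 0 0 5 80;-7 34 0 0 0 5 80;-7 34 0 0 0 5 80;-7 34 0 0 0 5 80;-7 34 0 0 0 5 80;-7 34 0 0 0 5 80;-7 34 0 0 0 5 80;-7 34 0 0 0 5 80"}}

```text
time: 18.93
position: [0.4711, -0.0738, 0.1102]
tool_rot: [-2.948, -1.081, 0.003]
ft_force: [0.8, 1.3, 0.5]
grip_width: 0.687
grip_force: 0.0
```

Call:
{"op": "move_arm", "data": {"increments": "-7 34 0 0 0 5 80;-7 34 0 0 0 5 80;-7 34 0 0 0 5 80;-7 34 -5 0 0 5 80;-2 17 -10 0 0 5 80;0 1 -10 0 0 5 80;0 0 0 0 0 0 80;0 0 0 0 0 0 80"}}

```text
time: 19.6
position: [0.4416, 0.0782, 0.0855]
tool_rot: [-2.573, -1.799, 0.004]
ft_force: [0.0, -0.6, -0.0]
grip_width: 0.684
grip_force: 0.0
```

Call:
{"op": "move_arm", "data": {"increments": "0 0 0 0 0 0 80;0 0 0 0 0 0 80;0 0 0 0 0 0 80;0 0 0 0 0 0 80;0 0 0 0 0 0 80;0 0 0 0 0 0 80;0 0 0 0 0 0 80;0 0 0 0 0 0 80"}}

```text
time: 20.27
position: [0.4429, 0.0785, 0.0866]
tool_rot: [2.573, 1.802, 0.0]
ft_force: [-0.2, 0.0, 0.0]
grip_width: 0.691
grip_force: 0.0
```

```bash
python3 - <<'E'
from h import *
im,W=top_of('w10',.443,.078,.008,.025,.05)
P=W[(W[...,2]>.006)&(W[...,2]<.018)&(np.hypot(W[...,0]-.446,W[...,1]-.087)<.055)]
print(len(P),rect(P[:,:2]))
for r in ctrl.silhouettes('star_bit',im)[:2]:
    m=r['region'];Q=W[m];Q=Q[np.isfinite(Q[:,0])];c=Q.mean(0);w,v=np.linalg.eigh(np.cov((Q-c)[:,:2].T));print(round(r['score'],2),m.sum(),np.round(c*1000),np.degrees(np.arctan2(*v[::-1,1])),rect(Q[:,:2]))
    sh=Q[Q[:,2]>.0115];print('shank',len(sh),rect(sh[:,:2]))
E
```

```text
tcp [442.9  78.5  86.6] [2.573 1.802 0.   ] 0.687 [-0.2  0.1  0.5]
1345 [443.9  86.7  14.7]
1354 (array([449.2,  95.4]), 90.2, 29.0, 'long axis deg', 55.8)
0.59 1363 [444.  88.  14.] 69.32514975839774 (array([444. ,  87.1]), 69.5, 15.2, 'long axis deg', 70.0)
shank 1162 (array([443.6,  87.1]), 69.4, 14.0, 'long axis deg', 69.2)
```

View pics/w10.png

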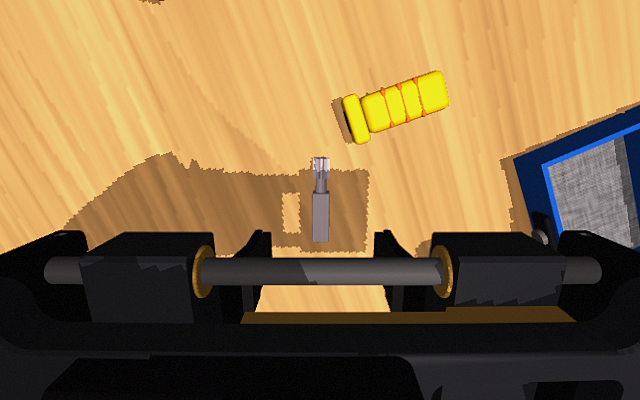

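The star bit spans (320,160)–(320,240), aligned with the gripper. I'll shift 2 mm, go down and grip.

Call:
{"op": "move_arm", "data": {"increments": "-2 -1 -30 0 0 0 80;0 0 -30 0 0 0 80;0 0 -16 0 0 0 80;0 0 -6 0 0 0 80;0 0 -2 0 0 0 80;0 0 0 0 0 0 80;0 0 0 0 0 0 255;0 0 0 0 0 0 255"}}

```text
time: 21.03
position: [0.4421, 0.0776, 0.0038]
tool_rot: [2.572, 1.802, 0.003]
ft_force: [-0.1, 0.2, 0.1]
grip_width: 0.602
grip_force: 0.0
```

Call:
{"op": "move_arm", "data": {"increments": "0 0 0 0 0 0 255;0 0 0 0 0 0 255;0 0 0 0 0 0 255;0 0 0 0 0 0 255;0 0 0 0 0 0 255;0 0 0 0 0 0 255;0 0 10 0 0 0 255;0 0 20 0 0 0 255"}}

```text
time: 21.7
position: [0.4386, 0.0774, 0.0315]
tool_rot: [-2.57, -1.801, 0.006]
ft_force: [-0.4, -0.2, -0.3]
grip_width: 0.16
grip_force: 20.0
```

Call:
{"op": "move_arm", "data": {"increments": "0 0 30 0 0 0 255;0 0 30 0 0 0 255;0 0 30 0 0 0 255;0 0 0 0 0 5 255;0 0 0 0 0 5 255;0 0 0 0 0 5 255;0 0 0 0 0 5 255;0 0 0 0 0 4 255"}}

```text
time: 22.37
position: [0.4407, 0.0777, 0.1232]
tool_rot: [2.136, 2.303, 0.0]
ft_force: [0.1, 0.0, -1.1]
grip_width: 0.158
grip_force: 20.0
```

```bash
python3 - <<'E'
from h import *
im=ctrl.get_image('wrist');save(im,'w11');s=ctrl.get_state();print(s['position'],s['tool_rot'],s['grip_width'],s['grip_force'])
im=ctrl.get_image('side');cv2.imwrite('pics/side11.png',cv2.resize(im['frame'][80:300,150:450,::-1],None,fx=2.6,fy=2.6))
E
```

```text
[0.44070942 0.0776957  0.12315274] [2.13346481e+00 2.30552721e+00 1.50142868e-04] 0.1600833936601167 19.966102838516235
```

View pics/side11.png

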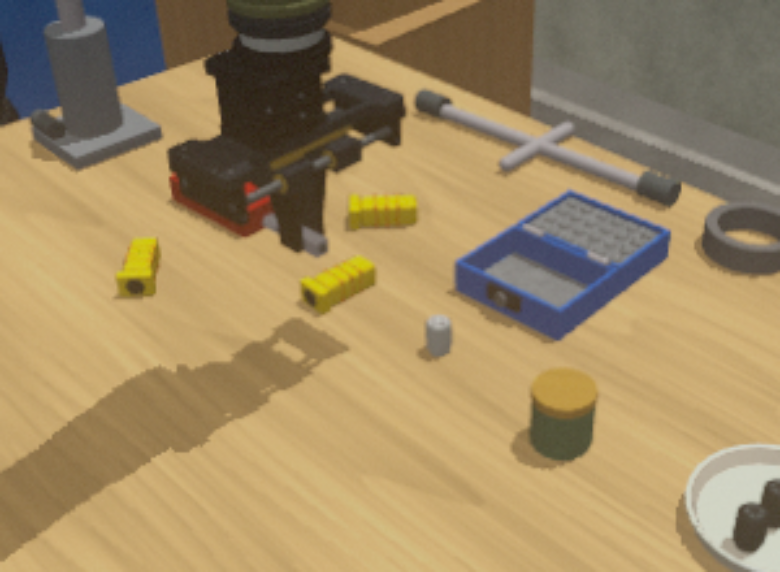

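The bit is held level between the pads. Now over to the case.

Call:
{"op": "move_arm", "data": {"increments": "20 -8 0 0 0 0 255;30 -12 0 0 0 0 255;34 -13 0 0 0 0 255;34 -13 0 0 0 0 255;34 -13 0 0 0 0 255;34 -13 0 0 0 0 255;22 -8 0 0 0 0 255;10 -4 0 0 0 0 255"}}

```text
time: 23.13
position: [0.6615, -0.009, 0.1219]
tool_rot: [-2.148, -2.292, -0.001]
ft_force: [-0.3, -1.0, -0.9]
grip_width: 0.16
grip_force: 20.0
```

Call:
{"op": "move_arm", "data": {"increments": "0 0 0 0 0 0 255;0 0 0 0 0 0 255;0 0 0 0 0 0 255;0 0 0 0 0 0 255;0 0 0 0 0 0 255;0 0 0 0 0 0 255;0 0 0 0 0 0 255;0 0 0 0 0 0 255"}}

```text
time: 23.8
position: [0.6587, -0.0065, 0.1228]
tool_rot: [2.142, 2.298, -0.0]
ft_force: [-0.2, 0.7, -0.4]
grip_width: 0.159
grip_force: 20.0
```

```bash
python3 - <<'E'
from h import *
s=ctrl.get_state();print(s['position'],s['tool_rot'],s['grip_width'])
for c in ['wrist','side']:
    im=ctrl.get_image(c);save(im,c+'12');W=cloud(im)
    P=W[(abs(W[...,2]-.034)<.005)&(np.hypot(W[...,0]-.66,W[...,1]-.004)<.1)]
    H,xe,ye=np.histogram2d(P[:,0],P[:,1],bins=[np.arange(.59,.76,.004),np.arange(-.09,.09,.004)])
    print(c,len(P)); hx=H.sum(1);hy=H.sum(0)
    print([(round(x,3),int(n)) for x,n in zip(xe,hx) if n>hx.max()*.3],[(round(x,3),int(n)) for x,n in zip(ye,hy) if n>hy.max()*.3])
    F=W[(abs(W[...,2]-.004)<.003)&(abs(W[...,0]-.658)<.05)&(abs(W[...,1]-.004)<.07)];print('floor',len(F),rect(F[:,:2]) if len(F) else '')
E
```

```text
[ 0.65869113 -0.00646013  0.12281294] [ 2.14153918e+00  2.29794696e+00 -7.03657181e-05] 0.15854461188284363
wrist 7011
[(np.float64(0.606), 348), (np.float64(0.61), 399), (np.float64(0.614), 191), (np.float64(0.694), 242), (np.float64(0.698), 374), (np.float64(0.702), 316), (np.float64(0.706), 408), (np.float64(0.71), 336), (np.float64(0.714), 425), (np.float64(0.718), 473), (np.float64(0.722), 420), (np.float64(0.726), 349), (np.float64(0.73), 349), (np.float64(0.734), 406), (np.float64(0.738), 421), (np.float64(0.742), 317), (np.float64(0.746), 218), (np.float64(0.75), 214), (np.float64(0.754), 190)] [(np.float64(-0.026), 183), (np.float64(-0.022), 262), (np.float64(-0.018), 275), (np.float64(-0.014), 249), (np.float64(-0.01), 220), (np.float64(-0.006), 265), (np.float64(-0.002), 312), (np.float64(0.002), 309), (np.float64(0.006), 254), (np.float64(0.01), 244), (np.float64(0.014), 287), (np.float64(0.018), 314), (np.float64(0.022), 282), (np.float64(0.026), 224), (np.float64(0.03), 251), (np.float64(0.034), 292), (np.float64(0.038), 288), (np.float64(0.042), 248), (np.float64(0.046
[... 623 characters left out ...]
float64(-0.066), 18), (np.float64(-0.062), 46), (np.float64(-0.058), 35), (np.float64(-0.054), 16), (np.float64(-0.046), 23), (np.float64(-0.042), 24), (np.float64(-0.026), 24), (np.float64(-0.022), 21), (np.float64(-0.018), 20), (np.float64(-0.014), 19), (np.float64(-0.01), 21), (np.float64(-0.006), 26), (np.float64(-0.002), 21), (np.float64(0.002), 21), (np.float64(0.01), 22), (np.float64(0.014), 22), (np.float64(0.018), 21), (np.float64(0.022), 17), (np.float64(0.03), 22), (np.float64(0.034), 23), (np.float64(0.05), 21), (np.float64(0.054), 16), (np.float64(0.058), 26), (np.float64(0.062), 50), (np.float64(0.066), 30)]
floor 536 (array([657.8,   4.6]), 138.9, 99.0, 'long axis deg', -89.9)
```

View pics/wrist12.png

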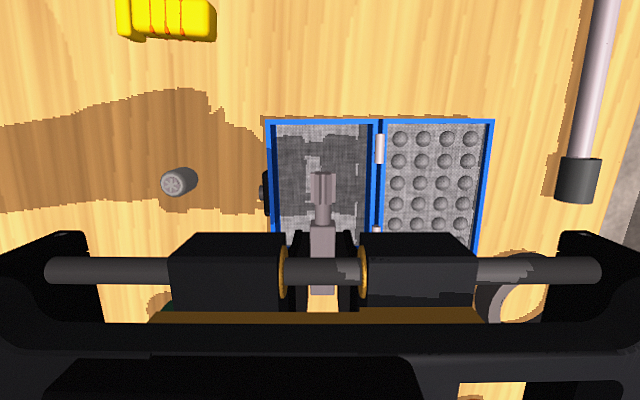

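The star bit at (320,240) is aligned with the empty half. The walls put the inner centre near (656, 3) mm. I'll lower it.

Call:
{"op": "move_arm", "data": {"increments": "-3 0 -20 0 0 0 255;0 0 -30 0 0 0 255;0 0 -30 0 0 0 255;0 0 -20 0 0 0 255;0 0 -10 0 0 0 255;0 0 -4 0 0 0 255;0 0 0 0 0 0 255;0 0 0 0 0 0 255"}}

```text
time: 24.57
position: [0.6571, -0.0062, 0.01]
tool_rot: [2.141, 2.297, 0.003]
ft_force: [-0.1, 0.2, -0.3]
grip_width: 0.156
grip_force: 20.0
```

Call:
{"op": "move_arm", "data": {"increments": "0 0 -2 0 0 0 255;0 0 0 0 0 0 255;0 0 0 0 0 0 175;0 0 0 0 0 0 175;0 0 0 0 0 0 175;0 0 0 0 0 0 175;0 0 15 0 0 0 175;0 0 25 0 0 0 175"}}

```text
time: 25.23
position: [0.6535, -0.0066, 0.0448]
tool_rot: [-2.139, -2.295, 0.006]
ft_force: [-0.6, -0.7, -0.3]
grip_width: 0.313
grip_force: 0.0
```

Call:
{"op": "move_arm", "data": {"increments": "0 0 30 0 0 0 175;0 0 30 0 0 0 175;0 0 15 0 0 0 175;0 0 0 0 0 0 30;0 0 0 0 0 0 30;0 0 0 0 0 0 30;0 0 0 0 0 0 30;0 0 0 0 0 0 30"}}

```text
time: 25.9
position: [0.6549, -0.0066, 0.1201]
tool_rot: [-2.14, -2.297, 0.003]
ft_force: [1.2, 0.4, 0.1]
grip_width: 0.604
grip_force: 0.0
```

```bash
python3 - <<'E'
from h import *
s=ctrl.get_state();print(s['position'],s['tool_rot'],s['grip_width'])
im=ctrl.get_image('wrist');save(im,'w13');W=cloud(im)
for r in ctrl.silhouettes('star_bit',im)[:1]:
    Q=W[r['region']];Q=Q[np.isfinite(Q[:,0])];print(r['score'],np.mean(Q,0),rect(Q[:,:2]))
E
```

```text
[ 0.65490753 -0.00659039  0.12006634] [-2.14047909 -2.2969565   0.00250749] 0.6044617071594709
0.57 [0.65531147 0.00408835 0.01794485] (array([655.1,   3.6]), 70.0, 15.1, 'long axis deg', -83.1)
```

View pics/w13.png

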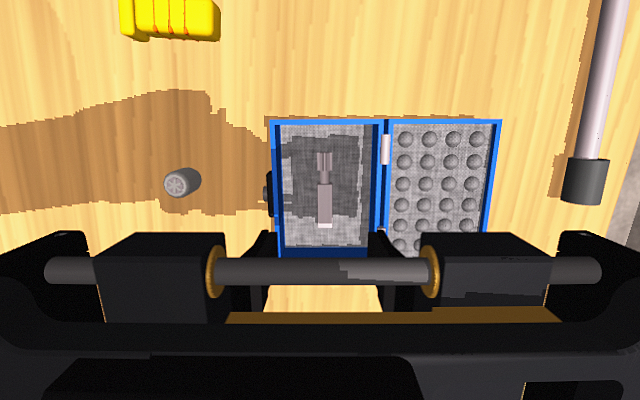

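The star bit lies flat on the case bed at (324,190). Now the handle end: turn +88° and go above it.

Call:
{"op": "move_arm", "data": {"increments": "-5 6 0 0 0 6 60;-9 10 0 0 0 6 60;-9 10 0 0 0 6 60;-9 10 0 0 0 6 60;-10 11 0 0 0 6 60;-10 11 0 0 0 6 60;-10 11 0 0 0 6 60;-10 11 0 0 0 6 60"}}

```text
time: 26.67
position: [0.5831, 0.074, 0.1211]
tool_rot: [-1.014, -2.973, 0.0]
ft_force: [-0.2, 0.6, 0.5]
grip_width: 0.763
grip_force: 0.0
```

Call:
{"op": "move_arm", "data": {"increments": "-10 11 0 0 0 6 60;-10 11 0 0 0 6 60;-10 11 0 0 0 6 60;-10 11 0 0 0 6 60;-10 11 0 0 0 6 60;-6 7 0 0 0 6 60;-5 5 0 0 0 4 60;0 0 0 0 0 0 60"}}

```text
time: 27.33
position: [0.5215, 0.142, 0.1213]
tool_rot: [0.063, -3.14, -0.001]
ft_force: [0.1, -0.1, -0.7]
grip_width: 0.767
grip_force: 0.0
```

Call:
{"op": "move_arm", "data": {"increments": "0 0 -10 0 0 0 60;0 0 0 0 0 0 60;0 0 0 0 0 0 60;0 0 0 0 0 0 60;0 0 0 0 0 0 60;0 0 0 0 0 0 60;0 0 0 0 0 0 60;0 0 0 0 0 0 60"}}

```text
time: 28.0
position: [0.523, 0.1405, 0.1117]
tool_rot: [-0.055, 3.141, 0.0]
ft_force: [-0.0, -0.3, -0.7]
grip_width: 0.764
grip_force: 0.0
```

```bash
python3 - <<'E'
from h import *
s=ctrl.get_state();print(s['position'],s['tool_rot'],s['grip_width'],s['joint_positions'])
im=ctrl.get_image('wrist');save(im,'w14');W=cloud(im)
P=W[(W[...,2]>.008)&(W[...,2]<.032)&(np.hypot(W[...,0]-.522,W[...,1]-.139)<.055)];print(len(P),rect(P[:,:2]))
for r in ctrl.silhouettes('handle_end',im)[:3]:
    Q=W[r['region']];Q=Q[np.isfinite(Q[:,0])];print(r['score'],np.mean(Q,0),rect(Q[:,:2]))
E
```

```text
[0.5229926  0.14051303 0.11171873] [-5.54169326e-02  3.14079790e+00  1.46353967e-04] 0.764417928817686 [ 0.63451065  0.36832771 -1.10626837  1.82867304  0.35789532  1.16562329
  1.01643937]
2774 (array([520.1, 140.5]), 73.5, 35.5, 'long axis deg', 2.9)
0.81 [0.39620729 0.29962854 0.02360669] (array([396. , 313.1]), 87.5, 53.0, 'long axis deg', 46.3)
0.8 [0.51622045 0.13895645 0.02623256] (array([520.4, 138.4]), 73.4, 37.3, 'long axis deg', 0.2)
0.66 [0.61930027 0.20705168 0.02465509] (array([565. , 188.1]), 147.4, 20.4, 'long axis deg', 17.4)
```

View pics/w14.png

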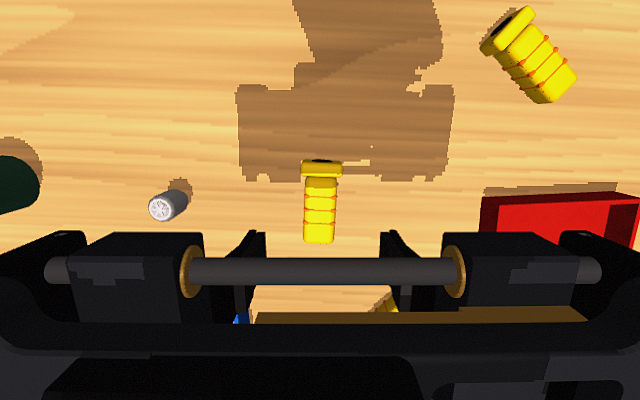

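The handle is centred between the fingers at (320,160)–(320,243), with its collar towards the robot. I'll go down and grip.

Call:
{"op": "move_arm", "data": {"increments": "1 0 -20 0 0 0 60;0 0 -30 0 0 0 60;0 0 -30 0 0 0 60;0 0 -18 0 0 0 60;0 0 -7 0 0 0 60;0 0 -3 0 0 0 60;0 0 0 0 0 0 60;0 0 0 0 0 0 255"}}

```text
time: 28.77
position: [0.5249, 0.141, 0.0048]
tool_rot: [-0.056, 3.139, 0.001]
ft_force: [-0.7, -0.0, 0.5]
grip_width: 0.736
grip_force: 0.0
```

Call:
{"op": "move_arm", "data": {"increments": "0 0 0 0 0 0 255;0 0 0 0 0 0 255;0 0 0 0 0 0 255;0 0 0 0 0 0 255;0 0 0 0 0 0 255;0 0 0 0 0 0 255;0 0 10 0 0 0 255;0 0 20 0 0 0 255"}}

```text
time: 29.43
position: [0.5218, 0.1399, 0.0323]
tool_rot: [0.056, -3.136, 0.0]
ft_force: [-0.0, -0.5, -0.1]
grip_width: 0.325
grip_force: 20.0
```

Call:
{"op": "move_arm", "data": {"increments": "0 0 30 0 0 0 255;0 0 30 0 0 0 255;0 0 20 0 0 0 255;3 15 0 0 0 0 255;3 20 0 0 0 0 255;3 20 0 0 0 0 255;3 20 0 0 0 0 255;3 20 0 0 0 0 255"}}

```text
time: 30.1
position: [0.5389, 0.2363, 0.1142]
tool_rot: [-0.055, 3.141, 0.0]
ft_force: [0.5, -0.3, -0.7]
grip_width: 0.322
grip_force: 20.0
```

```bash
python3 - <<'E'
from h import *
s=ctrl.get_state();print(s['position'],s['tool_rot'],s['grip_width'],s['joint_positions'])
E
```

```text
[0.53885401 0.2363463  0.11418877] [-5.53453934e-02  3.14093030e+00  1.03322850e-04] 0.3224222051122854 [ 0.38724185  0.47509828 -1.0606245   1.71360565  0.4398525   1.21554923
  0.82198207]
```

The arm now holds the handle. I'll lay it along the tray's long side, turning by −88° on the way.

Call:
{"op": "move_arm", "data": {"increments": "2 15 0 0 0 -6 255;2 16 0 0 0 -6 255;2 16 0 0 0 -6 255;2 16 0 0 0 -6 255;2 16 0 0 0 -6 255;2 16 0 0 0 -6 255;2 16 0 0 0 -6 255;2 13 0 0 0 -6 255"}}

```text
time: 30.77
position: [0.5543, 0.3611, 0.1141]
tool_rot: [-1.232, -2.889, -0.001]
ft_force: [0.1, 1.0, -0.9]
grip_width: 0.32
grip_force: 20.0
```

Call:
{"op": "move_arm", "data": {"increments": "0 0 0 0 0 -6 255;0 0 0 0 0 -6 255;0 0 0 0 0 -6 255;0 0 0 0 0 -6 255;0 0 0 0 0 -6 255;0 0 0 0 0 -6 255;0 0 0 0 0 -4 255;0 0 0 0 0 0 255"}}

```text
time: 31.43
position: [0.5546, 0.3597, 0.1142]
tool_rot: [-2.143, -2.297, -0.0]
ft_force: [-0.6, -0.6, -0.7]
grip_width: 0.317
grip_force: 20.0
```

Call:
{"op": "move_arm", "data": {"increments": "0 0 0 0 0 0 255;0 0 0 0 0 0 255;0 0 0 0 0 0 255;0 0 0 0 0 0 255;0 0 0 0 0 0 255;0 0 0 0 0 0 255;0 0 0 0 0 0 255;0 0 0 0 0 0 255"}}

```text
time: 32.1
position: [0.5548, 0.3595, 0.1135]
tool_rot: [2.142, 2.298, -0.0]
ft_force: [0.3, -0.2, 0.2]
grip_width: 0.323
grip_force: 20.0
```

```bash
python3 - <<'E'
from h import *
s=ctrl.get_state();print(s['position'],s['tool_rot'],s['grip_width'],s['joint_positions'])
im=ctrl.get_image('wrist');save(im,'w15');W=cloud(im);f=im['frame'].astype(int)
red=(f[...,0]>100)&(f[...,1]<60)&(f[...,2]<60)&(W[...,2]>.024)&(W[...,2]<.036)
P=W[red];print(red.sum(),rect(P[:,:2]),P.min(0),P.max(0))
E
```

```text
[0.55482691 0.35950691 0.1135411 ] [ 2.14174298e+00  2.29837615e+00 -7.35810106e-05] 0.3231927690389152 [-0.08793927  0.50927655 -0.70772155  1.5315295   0.34320537  1.22828398
 -0.77845431]
1644 (array([489.4, 368.2]), 221.5, 104.4, 'long axis deg', 3.5) [0.38204529 0.30936999 0.02484054] [0.6031424  0.42696309 0.03337999]
```

View pics/w15.png

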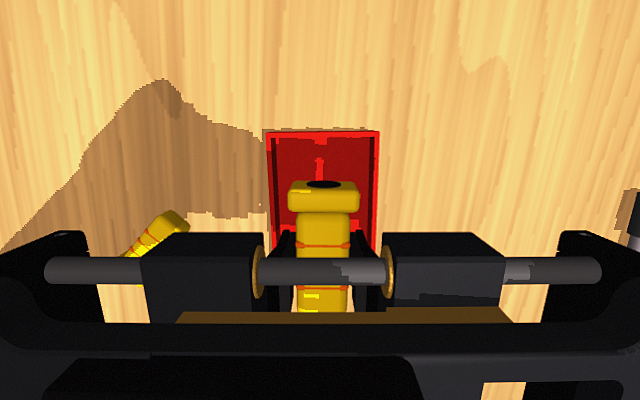

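The handle at (323,250) is centred over the tray, which shows at (265–380,130). I'll lower and release.

Call:
{"op": "move_arm", "data": {"increments": "1.5 -2 -20 0 0 0 255;0 0 -30 0 0 0 255;0 0 -25 0 0 0 255;0 0 -18 0 0 0 255;0 0 -8 0 0 0 255;0 0 -3 0 0 0 255;0 0 0 0 0 0 255;0 0 0 0 0 0 255"}}

```text
time: 32.82
position: [0.5571, 0.3583, 0.0109]
tool_rot: [2.142, 2.298, 0.003]
ft_force: [-0.3, -0.1, -0.3]
grip_width: 0.321
grip_force: 20.0
```

Call:
{"op": "move_arm", "data": {"increments": "0 0 -0.5 0 0 0 255;0 0 0 0 0 0 255;0 0 0 0 0 0 140;0 0 0 0 0 0 140;0 0 0 0 0 0 140;0 0 0 0 0 0 140;0 0 15 0 0 0 140;0 0 25 0 0 0 140"}}

```text
time: 33.48
position: [0.5545, 0.356, 0.0473]
tool_rot: [-2.141, -2.297, 0.009]
ft_force: [0.3, -0.6, 0.2]
grip_width: 0.452
grip_force: 0.0
```

Call:
{"op": "move_arm", "data": {"increments": "0 0 30 0 0 0 140;0 0 30 0 0 0 140;0 0 30 0 0 0 140;0 0 10 0 0 0 140;0 0 0 0 0 0 60;0 0 0 0 0 0 60;0 0 0 0 0 0 60;0 0 0 0 0 0 60"}}

```text
time: 34.15
position: [0.5554, 0.3566, 0.147]
tool_rot: [-2.141, -2.298, 0.005]
ft_force: [-0.6, -0.7, -1.0]
grip_width: 0.665
grip_force: 0.0
```

```bash
python3 - <<'E'
from h import *
s=ctrl.get_state();print(s['time'],s['position'],s['grip_width'])
im=ctrl.get_image('wrist');W=cloud(im);w=im['frame']
P=W[(W[...,2]>.02)&(W[...,2]<.034)&(np.hypot(W[...,0]-.556,W[...,1]-.36)<.036)];print(len(P),np.percentile(P,[5,50,95],axis=0).round(3))
t=ctrl.get_image('top');f=np.clip(t['frame'][120:280,180:500].astype(int)*1.6,0,255).astype(np.uint8)
a=cv2.resize(f,(600,300));b=cv2.resize(w,(448,280))
o=np.zeros((590,600,3),np.uint8);o[:300]=a;o[305:585,:448]=b;cv2.imwrite('pics/fin.png',o[...,::-1])
W=cloud(t)
for n,u,v,s_ in [('silver',326,202,8),('tin',380,205,14)]:
    m=np.zeros((400,640),bool);m[v-s_:v+s_+1,u-s_:u+s_+1]=1;P=W[m&(W[...,2]>.008)];zt=np.nanpercentile(P[:,2],90);print(n,np.round(P[P[:,2]>zt-.006].mean(0),4))
E
```

```text
34.15 [0.55544839 0.35661031 0.14698311] 0.6649213961179986
2030 [[0.544 0.33  0.028]
 [0.556 0.363 0.031]
 [0.569 0.392 0.032]]
silver [0.5287 0.0045 0.0339]
tin [ 0.5165 -0.153   0.0562]
```

View pics/fin.png

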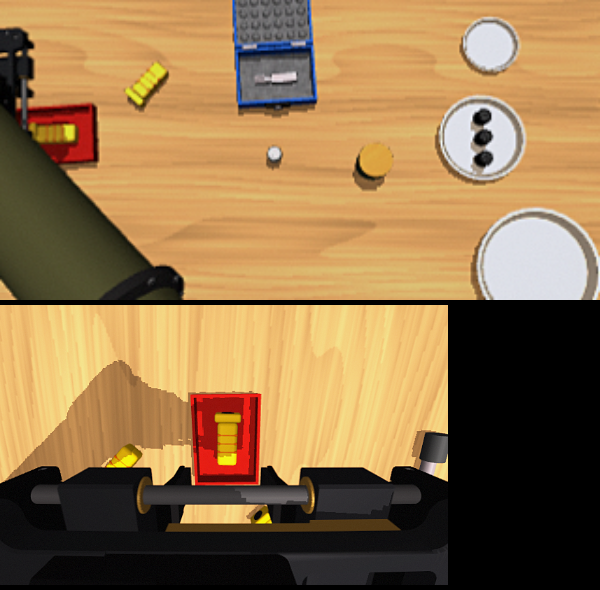

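The picture shows the nuts in the dish at (483,137), the bit on the case bed at (278,77), and the handle flat in the tray at (228,438). The silver nut and the tin have not moved. I'm handing in.

```bash
python3 -c "
from bench import ctrl
print(ctrl.close_job())"
```

```text
the job is handed in; nothing more can be done
None
```

I handed the job in at about 34 s, and the interface gave no verdict. The last pictures show the three black nuts upright in the 140 mm dish, the star bit flat on the case bed and the right-hand yellow handle end flat in the red tray, with the silver nut and grease tin within 1 mm of their start.

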